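# Pull the big knob off the table radio with the knob puller

### The arm

A 6-joint arm with a two-finger parallel gripper is mounted at the origin on the work surface. World frame = base frame: x ahead of the robot, y to its left, z up, the work surface at z = 0. Lengths are in mm, angles in rad, forces in N, time in s.
With the tool pointing down it reaches from about 300 to 1000 mm from the base axis. Payload 5.1 kg.
Tool frame: the origin (TCP) lies midway between the tips of the shut fingers; the grasp point (between the pads) lies 19 mm behind it; z points along the fingers, y is the line along which they close (so a half turn about z gives the same grasp; the last joint's range is limited). The gripper opens to 95 mm and grips with 3 to 60 N. Pads are 20 mm wide; open, the fingers measure 119 mm over their backs; the gripper's body (75 mm by 180 mm) begins 59 mm behind the grasp point.
Start: joints at [-1.244, 0.124, 1.65, -0, 1.367, -0.083], TCP at [258.944, -596.182, 214.656] pointing down, gripper open.
Joint ranges: [-2.61, 2.61], [-1.02, 2.33], [0.03, 2.71], [-1.35, 4.49], [0.32, 2.68], [-2.91, 2.91]. Speed limits (rad/s): [2.57, 2.57, 3.14, 3.14, 3.14, 3.14].

### API

Orientations are given as [roll, pitch, yaw] about the fixed x, y, z axes, in that order (R = Rz(yaw) Ry(pitch) Rx(roll)).
In Python, from bench import env gives the robot as it stands.
- The arm moves only by the tool send_rows, never from a script. Its argument "increments" is a list of rows, each a list of 3 entries, a list of its own where there are three numbers: the opening, from 0 (shut) to 1 (fully open), then the shift along the tool's x, y, z in cm, then the turn, a rotation vector about the tool's x, y, z in rad. A call has 1 to 10 rows; each row shifts and turns the commanded pose from where the row before left it, along the tool's axes as they then stand; what a row does not reach is not made up. A row lasts 1/12 s, in which the tool goes at most 41.7 mm and 7.16 degrees, less where a joint would pass 70% of its speed; a pose out of reach is approached as far as the arm can. A call is refused whole if a number of a shift passes 4.17 or a number of a turn 0.125, either way. A call with a gripper value outside its range is refused whole. The fingers move at their own pace and stop on an object; "squeeze" is the grip in N (left out, the last holds). Time passes only in rows, so rows that do not move let the fingers close. It gives the time, the measured TCP pose, the force, the opening and the grip force at its end, in the units of the state.
- env.get_obs(): the state, without advancing time (a new reading comes with each control period).
- env.read_camera(name): name is "scene" or "top"; returns a dict with "color" (480x640x3 uint8, blue, green, red), "intrinsics" (3x3 intrinsics, pixels), "k1" (the pictures are not rectified: a ray, as slopes to the right and down, at radius r is drawn at 1 + k1 r^2 times it, then the intrinsics apply), "cam_to_world" (4x4, takes a point from camera to world coordinates). Camera axes: x right, y down, z forward; pixel columns grow to the right and rows downward; lengths in mm; the calibration is good to about 2 mm. A picture is of the moment at which its call begins. There is no depth.
- env.job_done(): hands the job in; it is judged then, once.
Trained networks look in the newest picture that a camera, given by its name, has taken for a name from the list of things; names that differ only in an ending like _2 or _b are one class to them, and where a whole thing is asked for, a point or a joint stands for the part that bears it (a point fixed in the world has none). Each returns a list of dicts, best first, with "confidence" (0 to 1); they miss things now and then, are a little off and sometimes report something else, mostly with a low value. They report only what shows in the picture. A call takes as long as a camera call. They do not tell look-alikes from the thing itself.
- env.search_frame(camera, target): "extent" ([left, top, width, height] in pixels, round what is visible of it).
- env.regions_of(camera, target): "pixels" (480x640 bool, what is visible of it) and "extent" ([left, top, width, height] in pixels, round what is visible of it).
- env.place_of(camera, target): "centre" ([row, column] in pixels: a listed point, or the origin of a listed thing).
The state is a dict: "t": time; "q": joint angles; "joint_vel": joint speeds; "tau": joint torques, N m; "ee_pos": TCP position; "tcp_rot": TCP orientation; "wrist_force": force on the tool from outside, world axes, zero at the start; "ft_torque": the same for the moment, N m; "width": finger opening in mm; "grip_force": force on a finger pad.
Only numpy, scipy, OpenCV 4.12 (cv2) and the standard library are available. Lean on these libraries where they do the work, as an engineer would, in place of code of your own. Each camera call takes 0.05 s, during which the arm holds its last target. There are 200 camera calls.

### The job

The large mushroom-shaped volume knob on top of the table radio has to come off so that its spindle can be cleaned. Take the steel knob puller by its wooden grip, hook its two feet under the knob's head and pull straight up until the knob pops off - not with the fingers, and without levering on the radio - then gently stand the knob, upright on its neck, in the middle of the square wooden coaster. Slide the puller clear and stand it upright on the bare board of the crate, touching nothing else, with all the other things left where they are.

Things in the scene. Friction and masses are not known exactly. Their poses are not given: they have to be found in the camera images.
- crate: Fixed oak crate lying on its side, 380 mm (x) by 800 mm (y) by 120 mm high; origin under its centre on the table, z up. Its flat upper board is 120 mm above the table and carries the radio, the puller, the coaster and the bystanders. The mouth faces its +x.
- radio: Fixed wooden table radio with a flat aluminium top, 120 mm (x) by 200 mm (y) by 65 mm high, standing on the board; origin under its centre at board height, z up. The big knob sits at x 0, y +45 mm; a small band switch (20 mm across, 14 mm high), which stays, at x 0, y -62 mm. Nothing else stands up from the top.
- spindle_tip (a point): Top end of the radio's upright square brass spindle (12 mm square, 16.5 mm high above the radio's top), hidden inside the knob at the start; axes as the radio's.
- knob: The loose black mushroom-shaped volume knob, 80 g, 34 mm high: flat round head 64 mm across, 16 mm thick, on a hollow neck 18 mm long (27 mm square, looks round), so the head's underside is 18 mm above the radio's top. Origin: centre of the neck's lower end, which rests on the radio's top at the start; z up.
- knob_center (a point): Centre of the knob, half-way up (17 mm above the neck's lower end). A spring clip in the spindle grips the neck: it takes about 6 to 12 N straight up over the first 9 mm, then it slides loosely and is clear of the spindle after 17 mm.
- puller: Loose knob puller, 180 g, 109 mm high, upright on its own feet. Steel strap stirrup 50 mm long (x): bridge 84 mm wide (y), underside 45 mm up; two legs 76 mm apart inside (y), each with an inturned flat foot 5 mm thick, 42 mm gap between the feet. Open at both ends, so it slides on to the knob along its own x, feet either side of the neck. Origin under its centre, z up.
- puller_grip (a point): Centre of the puller's upright wooden grip, 26 mm square (sides along the puller's x and y) and 58 mm high, from 51 to 109 mm above the underside of the feet; this point is at 80 mm, above the puller's centre.
- coaster: Same coaster as coaster_top; origin under its centre.
- coaster_top (a point): Centre of the top face of the loose dark wooden coaster, 100 mm square, 8 mm thick, lying on the board; x and y along its edges.
- planter: Bystander: empty white ceramic planter pot, 100 mm across, 85 mm high, upright on the board; origin under its centre.
- remote: Bystander: white fan remote, 42 mm (x) by 150 mm (y) by 17 mm, lying on the board; origin under its centre.
- earbud_case: Bystander: matte black earbud case, 52 mm (x) by 64 mm (y) by 28 mm, on the board; origin under its centre.
- paperweight: Bystander: glass paperweight dome, 74 mm across, 42 mm high, on the board; origin under its centre.
- mug: Bystander: blue mug, 80 mm across, 92 mm high, on the table beside the crate; origin under its centre.
- glasses_case: Bystander: grey spectacle case, 60 mm (x) by 155 mm (y) by 36 mm, on the table beside the crate; origin under its centre.
Things that resemble listed ones, but are neither listed nor needed, are in the scene too. There is more than one size of the coaster; the job needs the larger. What is shaped like the puller but turquoise is not meant.

How it is judged (in metres and radians):
On the way, in this order (a step that is already met when the one before it is completed fails the run):
1. the knob, carried by the puller and not by the fingers, is clear of the spindle: straight above it (within 20 mm) and level (z of knob_center in the frame of spindle_tip above 0.019 m and horizontal distance between knob_center and spindle_tip below 0.02 m and angle between knob_center's own z axis and vertical below 0.2 rad and contact force between puller and knob above 0.3 N and contact force between the fingers and knob below 0.1 N), for 0.1 s.
2. the knob stands upright on its neck in the middle of the coaster, free of the puller (horizontal distance between knob_center and coaster_top below 0.035 m and z of knob_center in the frame of coaster_top between 0.013 and 0.021 m and contact force between knob and coaster above 0.3 N and angle between knob_center's own z axis and vertical below 0.12 rad and contact force between puller and knob below 0.1 N), for 0.2 s.
At the end, for the whole second after the job is handed in: The knob stands upright (0.12 rad) and still on its neck on the coaster, its axis within 35 mm of the coaster's centre, free of the puller; the coaster lies flat on the board; the puller stands upright (0.1 rad) and still on its feet on the crate's board, touching nothing else (all of step 2 and linear speed of each of knob, puller below 0.02 m/s and z of coaster_top in the frame of crate between 0.125 and 0.131 m and angle between puller_grip's own z axis and vertical below 0.1 rad and contact force between puller and crate above 0.5 N and z of puller_grip in the frame of crate between 0.196 and 0.204 m and contact force between puller and radio below 0.1 N and contact force between puller and coaster below 0.1 N and contact force between puller and planter below 0.1 N and contact force between puller and remote below 0.1 N and contact force between puller and earbud_case below 0.1 N and contact force between puller and paperweight below 0.1 N).
It fails at once if the fingers take hold of the knob while it is still on its spindle (contact force between the fingers and knob above 1.5 N and horizontal distance between knob_center and spindle_tip below 0.02 m and z of knob_center in the frame of spindle_tip below 0.017 m).
It fails at once if the knob is tipped by more than 0.45 rad (angle between knob_center's own z axis and vertical above 0.45 rad).
It fails at once if the knob is banged down on the coaster with more than 20 N (contact force between knob and coaster above 20 N).
It fails at once if the puller is levered or pressed on the radio with more than 25 N (contact force between puller and radio above 25 N).
It fails at once if a bystander (planter, remote, earbud case, paperweight, mug, glasses case) is pushed more than 20 mm or tipped over (distance of any of planter, remote, earbud_case, paperweight, mug, glasses_case from where it was at the start of the episode above 0.02 m or angle between any of planter, remote, earbud_case, paperweight, mug, glasses_case's own z axis and vertical above 0.4 rad).
It also fails if it takes over 64 s, if anything falls off the work surface, if the arm or the gripper's body presses on something with over 40 N, if the wrist force passes 120 N, or if a joint passes its speed limit or range.

## Working session

There is one attempt and no reset: what is moved stays moved. The work goes in short steps, Python scripts to look and compute and a tool call to move; the robot and the scene stay as the last step left them, time stands still between calls to the robot, and variables do not carry over. Pictures are saved under pics/ and viewed, at most 12 in all, crops included, and the job is handed in when it is done.

Besides the shell and the picture viewer there is one more tool, called after "Emit:" as name(argument=value, ...) on one line, values as JSON. send_rows: Moves the arm, as the interface text tells. Its arguments: {"type":"object","properties":{"increments":{"type":"array","items":{"type":"array"}},"squeeze":{"type":"number"}},"required":["increments"]}

```bash
ls; mkdir -p pics
cat > h.py <<'E'
import numpy as np, cv2
from bench import env
from scipy.spatial.transform import Rotation as R
def ray(cam,row,col):
    K=np.array(cam["intrinsics"]);k=cam["k1"];T=np.array(cam["cam_to_world"])
    p=cv2.undistortPoints(np.array([[[col,row]]],float),K,np.array([k,0,0,0,0.]))[0,0]
    d=T[:3,:3]@np.array([p[0],p[1],1.]);return T[:3,3],d
def at(cam,row,col,z):
    o,d=ray(cam,row,col);return o+d*(z-o[2])/d[2]
def px(cam,P):
    T=np.linalg.inv(np.array(cam["cam_to_world"]));rv=cv2.Rodrigues(T[:3,:3])[0]
    q=cv2.projectPoints(np.array(P,float).reshape(-1,1,3),rv,T[:3,3],np.array(cam["intrinsics"]),np.array([cam["k1"],0,0,0,0.]))[0]
    return q.reshape(-1,2)
E
python3 - <<'E'
from h import *
for n in("scene","top"):
    c=env.read_camera(n);cv2.imwrite(f"pics/{n}0.png",c["color"])
    print(n,np.round(c["cam_to_world"],3).tolist(),np.round(c["intrinsics"],1).tolist(),c["k1"])
    for t,z in(("crate",0),("radio",120),("knob_center",202),("puller_grip",200),("puller",120),("coaster_top",128),("planter",120),("remote",120),("earbud_case",120),("paperweight",120)):
        for r in env.place_of(n,t)[:3]:
            print(t,np.round(r["centre"]),round(r["confidence"],2),np.round(at(c,*r["centre"],z)))
print(env.get_obs())
E
```

```text
pics
scene [[-0.848, 0.407, -0.34, 942.606], [0.53, 0.67, -0.519, 614.627], [0.017, -0.621, -0.784, 1040.448], [0.0, 0.0, 0.0, 1.0]] [[449.2, 0.0, 318.7], [0.0, 449.2, 239.8], [0.0, 0.0, 1.0]] -0.04224237584696366
crate [267. 312.] 0.78 [560.  -3.   0.]
radio [185. 266.] 0.6 [ 567. -245.  120.]
knob_center [176. 269.] 0.76 [ 577. -193.  202.]
puller_grip [206. 349.] 0.84 [454.   7. 200.]
puller_grip [155. 350.] 0.82 [ 340. -152.  200.]
puller [225. 350.] 0.86 [445.   6. 120.]
coaster_top [314. 372.] 0.69 [557. 257. 128.]
coaster_top [340. 228.] 0.63 [867. 144. 128.]
coaster_top [226. 346.] 0.62 [459.   8. 128.]
planter [242. 312.] 0.61 [562.   4. 120.]
planter [339. 327.] 0.56 [677. 254. 120.]
planter [314. 372.] 0.33 [555. 255. 120.]
remote [168. 292.] 0.9 [ 465. -271.  120.]
remote [315. 370.] 0.54 [559. 255. 120.]
remote [269. 278.] 0.26 [677.  30. 120.]
earbud_case [269. 282.] 0.65 [671.  37. 120.]
paperweight [342. 330.] 0.94 [674. 264. 120.]
top [[0.032, -0.978, 0.204, 235.739], [-0.999, -0.03, 0.01, -17.075], [-0.004, -0.205, -0.979, 1606.95], [0.0, 0.0, 0.0, 1.0]] [[473.2, 0.
[... 814 characters left out ...]
. 120.]
{'t': 1.1, 'q': array([-1.24356186e+00,  1.23805349e-01,  1.65030696e+00, -1.26095393e-05,
        1.36750615e+00, -8.25863789e-02]), 'joint_vel': array([-8.67886743e-04, -3.59052103e-04,  6.30109474e-05,  5.66077104e-05,
        1.69262070e-05,  1.36988021e-03]), 'tau': array([ 2.50780977e-04, -4.17589474e+01, -3.60235834e+01,  7.73457438e-02,
        4.26544470e-02,  3.25934437e-06]), 'ee_pos': array([ 258.96185834, -596.16810717,  214.64862556]), 'tcp_rot': array([-3.14156592e+00,  1.01788321e-05,  4.09823396e-01]), 'wrist_force': array([-0.22092073, -0.0964044 ,  0.18336956]), 'ft_torque': array([0.00424448, 0.01699058, 0.00412774]), 'grip_force': 0.0, 'width': 95.33558428633664}
```

View pics/scene0.png

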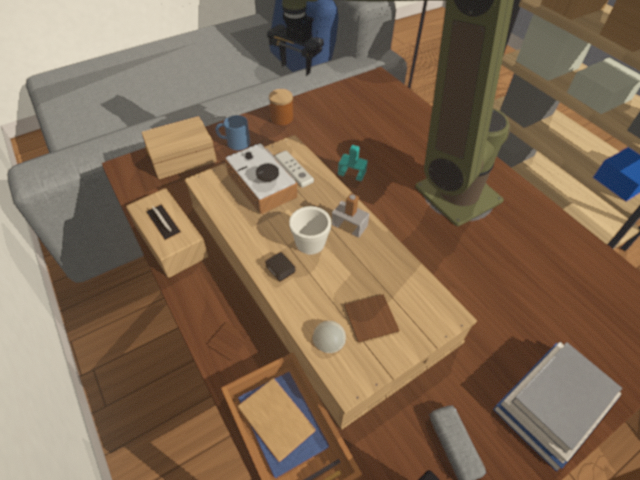

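View pics/top0.png

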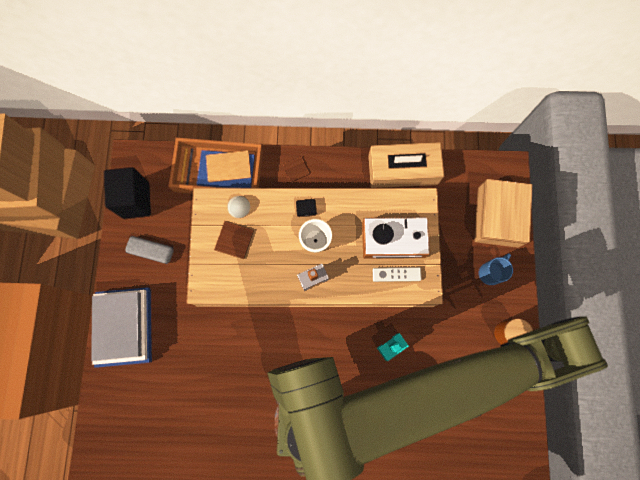

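The pictures agree with the networks. The wooden-grip puller is at scene (350,215) and top (312,277), the larger coaster at scene (372,315) and top (236,239), and the knob at scene (266,175) and top (383,233). The turquoise puller lies off the crate. Next I fit x, y and yaw of the models to the masks in both views.

```bash
cat >> h.py <<'E'
from scipy.optimize import minimize
def box(x0,x1,y0,y1,z0,z1): return np.array([[x,y,z] for x in(x0,x1) for y in(y0,y1) for z in(z0,z1)],float)
def cyl(r,z0,z1):
    a=np.linspace(0,2*np.pi,40);return np.array([[r*np.cos(t),r*np.sin(t),z] for t in a for z in(z0,z1)])
KN=[cyl(32,18,34),box(-13.5,13.5,-13.5,13.5,0,18)]
M={"puller":[box(-25,25,-42,42,45,51),box(-25,25,-42,-38,0,48),box(-25,25,38,42,0,48),box(-13,13,-13,13,51,109),box(-25,25,-42,-21,0,5),box(-25,25,21,42,0,5)],
"coaster":[box(-50,50,-50,50,0,8)],"knob":KN,"radio":[box(-60,60,-100,100,0,65),KN[0]+[0,45,65],cyl(10,65,79)+[0,-62,0]]}
def fit(name,cams,masks,x0,z,yaw=True,S=4):
    def render(c,p):
        r=R.from_euler('z',p[2]).as_matrix();im=np.zeros((480,640),np.uint8)
        for b in M[name]:
            q=px(c,b@r.T+[p[0],p[1],z]);h=cv2.convexHull(q.astype(np.float32))
            cv2.fillConvexPoly(im,np.round(h*256).astype(np.int32),255,cv2.LINE_AA,8)
        return im/255.
    def cost(p):
        p=[p[0],p[1],p[2]/100 if yaw else 0];s=0
        for c,m in zip(cams,masks):
            i=render(c,p);s+=1-np.minimum(i,m).sum()/np.maximum(i,m).sum()
        return s
    best=None
    for y in ([-.6,-.2,.2,.6] if yaw else [0]):
        o=minimize(cost,[x0[0],x0[1],100*y],method="Nelder-Mead",options=dict(initial_simplex=np.array([[x0[0],x0[1],100*y],[x0[0]+12,x0[1],100*y],[x0[0],x0[1]+12,100*y],[x0[0],x0[1],100*y+20]])))
        if best is None or o.fun<best.fun: best=o
    return best.x[0],best.x[1],best.x[2]/100,best.fun
def locate(name,x0,z,yaw=True,cs=("scene","top")):
    C=[];Ms=[]
    for n in cs:
        c=env.read_camera(n);L=px(c,[[x0[0],x0[1],z+20]])[0]
        best=None
        for r in env.regions_of(n,name):
            e=r["extent"];d=np.hypot(e[0]+e[2]/2-L[0],e[1]+e[3]/2-L[1])
            if d<25 and best is None: best=r
        if best is not None: C.append(c);Ms.append(best["pixels"].astype(float))
    res=fit(name,C,Ms,x0,z,yaw)
    each=[fit(name,[c],[m],x0,z,yaw) for c,m in zip(C,Ms)]
    print(name,np.round(res,3).tolist(),"each",[np.round(e,2).tolist() for e in each]);return res
E
python3 - <<'E'
from h import *
locate("puller",(448,2),120);locate("coaster",(561,262),120);locate("radio",(575,-247),120);locate("knob",(578,-200),185,False)
big=[cv2.resize(cv2.imread("pics/top0.png")[255:300,285:345],None,fx=6.6,fy=6.6,interpolation=2),cv2.resize(cv2.imread("pics/scene0.png")[185:245,320:380],None,fx=5,fy=5,interpolation=2)]
h=300;cv2.imwrite("pics/pc.png",np.hstack([cv2.resize(b,(396,300)) if i==0 else b for i,b in enumerate(big)]))
E
```

```text
puller [445.841, 2.594, 0.465, 0.279] each [[446.56, 3.29, 0.53, 0.15], [446.28, 3.24, 0.45, 0.12]]
coaster [561.159, 260.953, -0.276, 0.145] each [[562.54, 261.34, -0.29, 0.08], [561.11, 260.57, -0.27, 0.06]]
radio [578.297, -251.846, 0.03, 0.417] each [[578.5, -255.0, 0.03, 0.18], [579.37, -247.55, 0.05, 0.24]]
knob [576.45, -205.81, 0.086, 0.417] each [[575.52, -208.99, 0.05, 0.26], [576.69, -205.64, 0.11, 0.16]]
```

View pics/pc.png

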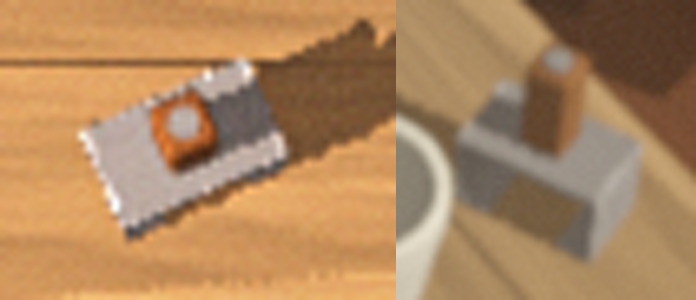

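The crop shows the puller turned about 0.45 rad, with its grip square to the strap. That matches the fit: puller about (446, 3), yaw 0.46. I'm moving above it.

Emit:
send_rows(increments=[[1,[2.28,-2.64,-0.6],[0,0,0]],[1,[2.28,-2.64,-0.6],[0,0,0]],[1,[2.28,-2.64,-0.6],[0,0,0]],[1,[2.28,-2.64,-0.6],[0,0,0]],[1,[2.28,-2.64,-0.6],[0,0,0]],[1,[2.28,-2.64,-0.6],[0,0,0]],[1,[2.28,-2.64,-0.6],[0,0,0]],[1,[2.28,-2.64,-0.6],[0,0,0]],[1,[2.28,-2.64,-0.6],[0,0,0]],[1,[2.28,-2.64,-0.6],[0,0,0]]])

```text
t: 2.73
ee_pos: [363.0, -261.6, 275.2]
tcp_rot: [3.141, -0.0, 0.409]
wrist_force: [0.5, -0.3, 0.1]
width: 95.2
grip_force: 0.0
```

Emit:
send_rows(increments=[[1,[2.28,-2.64,0],[0,0,0]],[1,[2.28,-2.64,0],[0,0,0]],[1,[2.28,-2.64,0],[0,0,0]],[1,[2.28,-2.64,0],[0,0,0]],[1,[2.28,-2.64,0],[0,0,0]],[1,[2.28,-2.64,0],[0,0,0]],[1,[2.28,-2.64,0],[0,0,0]],[1,[2.28,-2.64,0],[0,0,0]],[1,[0,0,0],[0,0,-0.05]],[1,[0,0,0],[0,0,0]]])

```text
t: 3.57
ee_pos: [446.2, 4.9, 274.7]
tcp_rot: [3.142, 0.0, 0.465]
wrist_force: [0.2, -0.9, -1.0]
width: 95.2
grip_force: 0.0
```

```bash
cat >> h.py <<'E'
def go(x,y,z,yaw=None):
    "tool-frame shift (cm) and yaw turn from the measured pose to a world TCP"
    o=env.get_obs();Rt=R.from_euler('xyz',o["tcp_rot"]);p=np.array(o["ee_pos"])
    d=Rt.inv().apply(np.array([x,y,z])-p)/10
    print("t",round(o["t"],2),"tcp",np.round(p,1),"rot",np.round(o["tcp_rot"],3),"F",np.round(o["wrist_force"],1),"w",round(o["width"],1),"shift cm",np.round(d,2),"turnz",None if yaw is None else round(o["tcp_rot"][2]-yaw,3))
E
python3 - <<'E'
from h import *
c=env.read_camera("scene");s=c
cv2.imwrite("pics/s1.png",c["color"])
print([ (np.round(at(c,*r["centre"],200)),round(r["confidence"],2)) for r in env.place_of("scene","puller_grip")])
go(446,3,183,.46)
E
```

```text
[(array([ 337., -145.,  200.]), 0.73), (array([455.,  10., 200.]), 0.59)]
t 3.67 tcp [446.    3.2 274.7] rot [3.141 0.    0.459] F [ 0.1 -0.2  0.6] w 95.1 shift cm [-0.    0.01  9.17] turnz -0.001
```

Emit:
send_rows(increments=[[1,[0,0,2.5],[0,0,0]],[1,[0,0,2.5],[0,0,0]],[1,[0,0,2.1],[0,0,0]],[1,[0,0,1.0],[0,0,0]],[1,[0,0,1.0],[0,0,0]],[1,[0,0,0],[0,0,0]]])

```text
t: 4.17
ee_pos: [445.0, 2.6, 181.9]
tcp_rot: [-3.14, 0.003, 0.458]
wrist_force: [0.0, 1.1, -0.8]
width: 95.0
grip_force: 0.0
```

Run:
```python
from h import *
c=env.read_camera("scene");t=env.read_camera("top")
a=cv2.resize(c["color"][150:250,290:410],(480,400),interpolation=2)
b=cv2.resize(t["color"][240:320,280:340],(300,400),interpolation=2)
cv2.imwrite("pics/g1.png",np.hstack([a,b]));go(446,3,183,.46)
```

```text
t 4.27 tcp [446.4   2.7 184.4] rot [ 3.141e+00 -1.000e-03  4.590e-01] F [-0.3 -0.1  0.8] w 94.9 shift cm [-0.03 -0.05  0.14] turnz -0.001
```

View pics/g1.png

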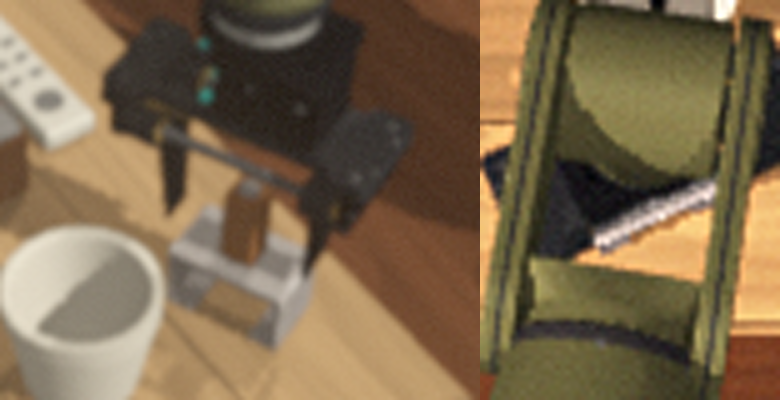

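The crop shows the wooden grip midway between the open fingers, standing on the board clear of the planter. I'm closing on it now.

Emit:
send_rows(increments=[[0.5,[0,0,0],[0,0,0]],[0.3,[0,0,0],[0,0,0]],[0.2,[0,0,0],[0,0,0]],[0.1,[0,0,0],[0,0,0]],[0,[0,0,0],[0,0,0]],[0,[0,0,0],[0,0,0]],[0,[0,0,0],[0,0,0]],[0,[0,0,0],[0,0,0]]], squeeze=45)

```text
t: 4.93
ee_pos: [446.0, 3.2, 183.6]
tcp_rot: [-3.142, 0.0, 0.46]
wrist_force: [-0.6, 0.1, -0.7]
width: 46.9
grip_force: 0.0
```

Emit:
send_rows(increments=[[0,[0,0,0],[0,0,0]],[0,[0,0,0],[0,0,0]],[0,[0,0,0],[0,0,0]],[0,[0,0,0],[0,0,0]],[0,[0,0,0],[0,0,0]],[0,[0,0,0],[0,0,0]],[0,[0,0,0],[0,0,0]],[0,[0,0,0],[0,0,0]]])

```text
t: 5.6
ee_pos: [446.0, 3.2, 183.5]
tcp_rot: [-3.141, 0.0, 0.46]
wrist_force: [-1.0, 1.5, 0.5]
width: 25.9
grip_force: 45.0
```

Emit:
send_rows(increments=[[0,[0,0,-1],[0,0,0]],[0,[0,0,-2.5],[0,0,0]],[0,[0,0,-2.5],[0,0,0]],[0,[0,0,-2.5],[0,0,0]],[0,[0,0,-1.5],[0,0,0]],[0,[0,0,0],[0,0,0]]])

```text
t: 6.1
ee_pos: [448.0, 2.8, 288.8]
tcp_rot: [3.137, -0.007, 0.46]
wrist_force: [-0.1, -0.2, -1.1]
width: 26.0
grip_force: 45.0
```

Emit:
send_rows(increments=[[0,[-0.4,1.4,0],[0,0,0]],[0,[-0.8,2.6,0],[0,0,0]],[0,[-0.9,2.9,0],[0,0,0]],[0,[-0.9,2.9,0],[0,0,0]],[0,[-0.9,2.9,0],[0,0,0]],[0,[-0.9,2.9,0],[0,0,0]],[0,[-0.8,2.6,0],[0,0,0]],[0,[-0.4,1.4,0],[0,0,0]],[0,[-0.2,0.6,0],[0,0,0]],[0,[0,0,0],[0,0,0]]])

```text
t: 6.93
ee_pos: [479.8, -205.9, 282.6]
tcp_rot: [-3.14, 0.001, 0.458]
wrist_force: [-0.6, -0.4, -2.3]
width: 25.9
grip_force: 45.0
```

Emit:
send_rows(increments=[[0,[0,0,0],[0,0,0.08]],[0,[0,0,0],[0,0,0.12]],[0,[0,0,0],[0,0,0.12]],[0,[0,0,0],[0,0,0.07]],[0,[0,0,0],[0,0,0.04]],[0,[0,0,0],[0,0,0]]])

```text
t: 7.43
ee_pos: [480.0, -203.7, 283.5]
tcp_rot: [-3.141, 0.0, 0.031]
wrist_force: [-0.5, 0.5, -2.7]
width: 25.8
grip_force: 45.0
```

Run:
```python
from h import *
go(480,-206,255,.03)
C=[env.read_camera("scene"),env.read_camera("top")]
def draw(c,im0,f,roi,items):
    x0,y0,w,h=roi;im=cv2.resize(im0[y0:y0+h,x0:x0+w],None,fx=f,fy=f,interpolation=2)
    for b,p,z,col in items:
        r=R.from_euler('z',p[2]).as_matrix();q=px(c,b@r.T+[p[0],p[1],z])
        hq=cv2.convexHull(((q-[x0,y0]+.5)*f).astype(np.float32)).astype(np.int32);cv2.polylines(im,[hq],True,col,1)
    return im
o=env.get_obs();P=(o["ee_pos"][0],o["ee_pos"][1],o["tcp_rot"][2]);pz=o["ee_pos"][2]-63.5
it=[(M["radio"][0],(578,-251,.03),120,(0,0,255)),(KN[0],(577,-206,0),185,(0,255,0)),(M["puller"][0],P,pz,(255,0,0)),(M["puller"][3],P,pz,(255,0,255))]
a=draw(C[0],C[0]["color"],4,(215,130,100,100),it);b=draw(C[1],C[1]["color"],4,(350,200,95,100),it)
cv2.imwrite("pics/k1.png",np.hstack([a,b]))
```

```text
t 7.43 tcp [ 480.  -203.7  283.5] rot [-3.141  0.     0.031] F [-0.5  0.5 -2.7] w 25.8 shift cm [-0.01  0.23  2.85] turnz 0.001
```

View pics/k1.png

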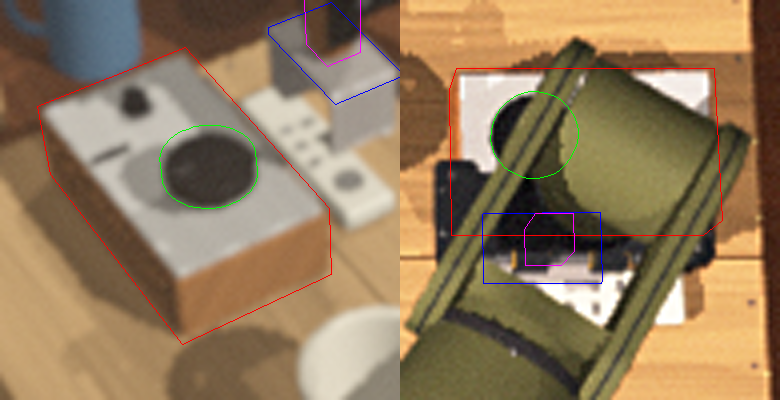

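The outlines match. In the scene crop the knob head (160–257, 125–207) sits on the green fit and the radio on the red one. The puller bridge agrees with the TCP. I'll refine the knob from its dark head in both original pictures, and use the held puller as a bias check.

Run:
```python
from h import *
M["head"]=[KN[0]]
C=dict(scene=env.read_camera("scene"),top=env.read_camera("top"))
C["scene"]["color"];
def dark(im,c,th):
    u=px(c,[[577,-206,210]])[0].round().astype(int);g=im.max(2)
    m=np.zeros(g.shape,np.uint8);m[u[1]-20:u[1]+21,u[0]-20:u[0]+21]=(g<th)[u[1]-20:u[1]+21,u[0]-20:u[0]+21]
    m=cv2.morphologyEx(m,cv2.MORPH_OPEN,np.ones((3,3),np.uint8))
    n,l,s,ce=cv2.connectedComponentsWithStats(m);k=l[u[1],u[0]]
    return (l==k).astype(float) if k else m.astype(float)
for n in C:
    im=cv2.imread(f"pics/{n}0.png")
    for th in(55,75,95):
        m=dark(im,C[n],th);print(n,th,m.sum(),np.round(fit("head",[C[n]],[m],(577,-206),185,False),2))
o=env.get_obs();e=o["ee_pos"];r=env.regions_of("scene","puller")
for q in r: print(q["extent"],round(q["confidence"],2))
L=px(C["scene"],[[e[0],e[1],e[2]-20]])[0];print("exp",L)
q=[q for q in r if abs(q["extent"][0]+q["extent"][2]/2-L[0])<20 and abs(q["extent"][1]+q["extent"][3]/2-L[1])<30]
if q:
    M["puller"].pop(3)  # grip is hidden by the fingers
    m=q[0]["pixels"].astype(float);top=int(px(C["scene"],[[e[0],e[1],e[2]-12]])[0][1]);
    print(np.round(fit("puller",[C["scene"]],[m],e[:2],e[2]-63.5),2),e)
```

```text
scene 55 0.0 [ 577. -206.    0.    1.]
scene 75 260.0 [ 5.7337e+02 -2.0770e+02  1.8000e-01  4.3000e-01]
scene 95 313.0 [ 5.7780e+02 -2.0757e+02  9.0000e-02  3.2000e-01]
top 55 308.0 [ 5.7584e+02 -2.0277e+02  6.0000e-02  2.6000e-01]
top 75 317.0 [ 5.7672e+02 -2.0558e+02  5.0000e-02  2.3000e-01]
top 95 328.0 [ 5.7670e+02 -2.0583e+02  4.0000e-02  2.1000e-01]
[283.0, 124.8, 31.8, 44.4] 0.59
[339.0, 142.7, 26.5, 33.3] 0.58
exp [297.83149864 143.81319082]
[ 4.8063e+02 -2.0997e+02  2.0000e-02  2.6000e-01] [ 480.10844772 -204.59485521  283.64108307]
```

Knob at about (577, -205). I'm lowering to foot height, then sliding in slowly while watching the force.

Emit:
send_rows(increments=[[0,[0,0.33,1],[0,0,0]],[0,[0,0,1],[0,0,0]],[0,[0,0,0.85],[0,0,0]],[0,[0,0,0],[0,0,0]],[0,[1,0,0],[0,0,0]],[0,[1,0,0],[0,0,0]],[0,[1,0,0],[0,0,0]],[0,[0.5,0,0],[0,0,0]],[0,[0,0,0],[0,0,0]],[0,[0,0,0],[0,0,0]]])

```text
t: 8.52
ee_pos: [515.7, -207.5, 255.2]
tcp_rot: [-3.142, 0.0, 0.03]
wrist_force: [-0.2, 0.9, -2.4]
width: 25.4
grip_force: 45.0
```

Run:
```python
from h import *
go(577,-205,255,.03)
c=env.read_camera("scene")
cv2.imwrite("pics/k2.png",cv2.resize(c["color"][120:215,215:345],None,fx=6,fy=6,interpolation=2))
```

```text
t 8.52 tcp [ 515.7 -207.5  255.2] rot [-3.142  0.     0.03 ] F [-0.2  0.9 -2.4] w 25.4 shift cm [ 6.13 -0.07  0.02] turnz 0.0
```

View pics/k2.png

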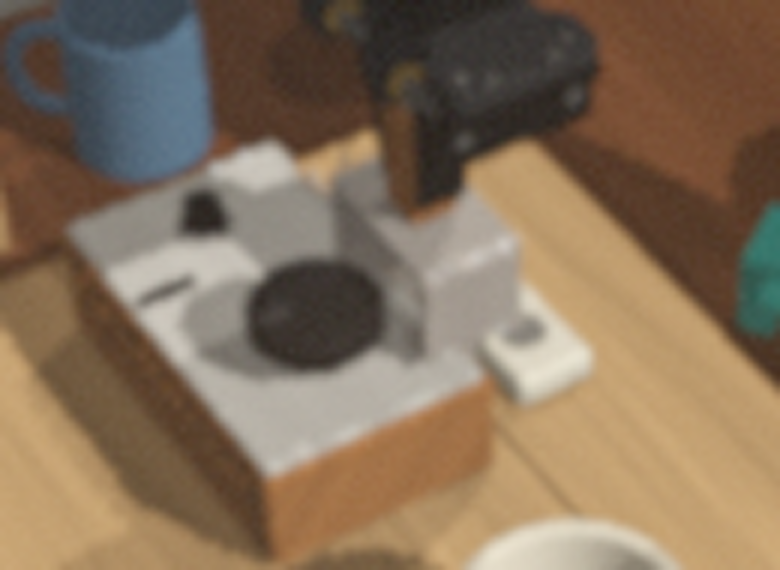

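The crop shows the stirrup mouth facing the knob (head centre 315,313; right leg edge at about 423,319). By my estimate the knob is about 3 mm further to +y than the puller's line, so I correct by 2.5 mm and slide on.

Emit:
send_rows(increments=[[0,[0,-0.25,0],[0,0,0]],[0,[0,0,0],[0,0,0]],[0,[0.7,0,0],[0,0,0]],[0,[0.7,0,0],[0,0,0]],[0,[0.7,0,0],[0,0,0]],[0,[0.4,0,0],[0,0,0]],[0,[0,0,0],[0,0,0]]])

```text
t: 9.15
ee_pos: [541.0, -204.3, 255.0]
tcp_rot: [-3.141, 0.0, 0.03]
wrist_force: [-0.6, 0.5, -2.0]
width: 25.6
grip_force: 45.0
```

Emit:
send_rows(increments=[[0,[0.6,0,0],[0,0,0]],[0,[0.6,0,0],[0,0,0]],[0,[0.4,0,0],[0,0,0]],[0,[0,0,0],[0,0,0]]])

```text
t: 9.48
ee_pos: [556.8, -203.8, 255.1]
tcp_rot: [-3.141, -0.0, 0.03]
wrist_force: [-1.4, -0.4, -1.7]
width: 25.9
grip_force: 45.0
```

Emit:
send_rows(increments=[[0,[0.6,0,0],[0,0,0]],[0,[0.6,0,0],[0,0,0]],[0,[0.6,0,0],[0,0,0]],[0,[0.2,0,0],[0,0,0]],[0,[0,0,0],[0,0,0]],[0,[0,0,0],[0,0,0]]])

```text
t: 9.98
ee_pos: [576.2, -203.2, 255.0]
tcp_rot: [-3.142, 0.0, 0.03]
wrist_force: [-1.3, -0.1, -1.7]
width: 25.7
grip_force: 45.0
```

Run:
```python
from h import *
go(577,-203,255,.03)
c=env.read_camera("scene")
cv2.imwrite("pics/k3.png",cv2.resize(c["color"][120:215,215:345],None,fx=6,fy=6,interpolation=2))
```

```text
t 9.98 tcp [ 576.2 -203.2  255. ] rot [-3.142  0.     0.03 ] F [-1.3 -0.1 -1.7] w 25.7 shift cm [ 0.09 -0.02  0.  ] turnz -0.0
```

View pics/k3.png

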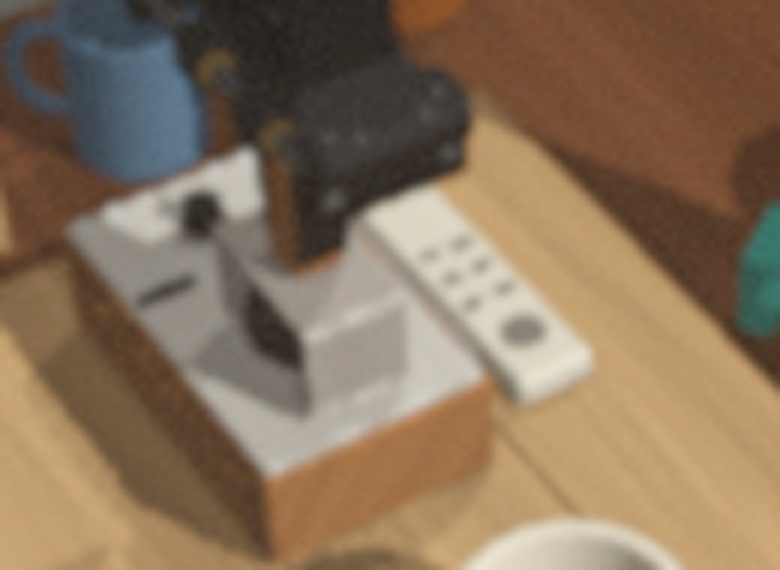

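The knob head is now inside the stirrup (seen at 270,330, between the legs) with no side force. I'm pulling straight up.

Emit:
send_rows(increments=[[0,[0,0,-0.3],[0,0,0]],[0,[0,0,-0.3],[0,0,0]],[0,[0,0,-0.2],[0,0,0]],[0,[0,0,-0.2],[0,0,0]],[0,[0,0,-0.2],[0,0,0]],[0,[0,0,-0.2],[0,0,0]]], squeeze=55)

```text
t: 10.53
ee_pos: [575.3, -203.1, 267.1]
tcp_rot: [-3.141, 0.003, 0.03]
wrist_force: [0.9, -1.0, -11.7]
width: 25.8
grip_force: 55.0
```

Emit:
send_rows(increments=[[0,[0,0,-0.2],[0,0,0]],[0,[0,0,-0.2],[0,0,0]],[0,[0,0,-0.2],[0,0,0]],[0,[0,0,-0.3],[0,0,0]],[0,[0,0,-0.3],[0,0,0]],[0,[0,0,-0.3],[0,0,0]],[0,[0,0,-0.3],[0,0,0]],[0,[0,0,0],[0,0,0]],[0,[0,0,0],[0,0,0]]])

```text
t: 11.28
ee_pos: [576.2, -203.3, 287.6]
tcp_rot: [3.141, -0.001, 0.03]
wrist_force: [-0.7, -0.3, -3.0]
width: 25.8
grip_force: 55.0
```

Emit:
send_rows(increments=[[0,[0,0,-0.3],[0,0,0]],[0,[0,0,-0.6],[0,0,0]],[0,[0,0,-1],[0,0,0]],[0,[0,0,-1],[0,0,0]],[0,[0,0,-1],[0,0,0]],[0,[0,0,-0.6],[0,0,0]],[0,[0,0,-0.3],[0,0,0]],[0,[0,0,0],[0,0,0]]])

```text
t: 11.95
ee_pos: [576.5, -203.5, 336.8]
tcp_rot: [3.141, -0.002, 0.03]
wrist_force: [-0.1, -0.1, -4.5]
width: 25.8
grip_force: 55.0
```

Run:
```python
from h import *
go(561,261,335,.03)
c=env.read_camera("scene")
cv2.imwrite("pics/k4.png",cv2.resize(c["color"][100:215,205:335],None,fx=5,fy=5,interpolation=2))
```

```text
t 11.95 tcp [ 576.5 -203.5  336.8] rot [ 3.141e+00 -2.000e-03  3.000e-02] F [-0.1 -0.1 -4.5] w 25.8 shift cm [ -0.17 -46.47   0.13] turnz -0.0
```

View pics/k4.png

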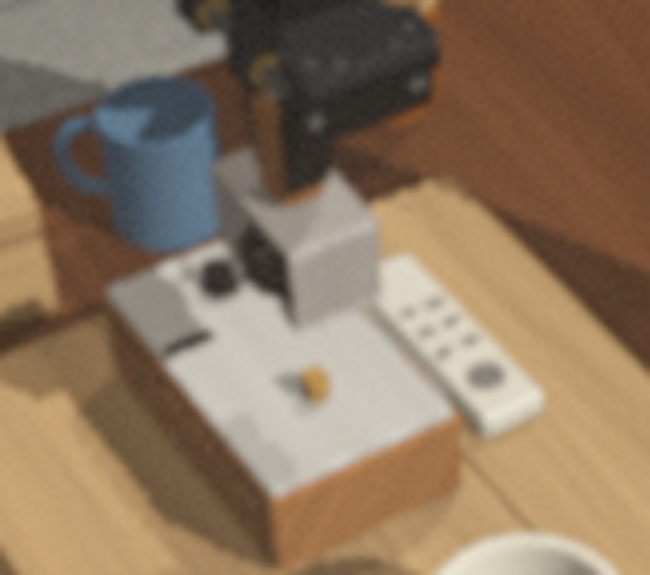

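The brass spindle is bare at (315,383), and the knob rides level in the stirrup at (265,255). I'm carrying it to the coaster, 46.5 cm along tool -y, with gentle ramps.

Emit:
send_rows(increments=[[0,[0,-0.4,0],[0,0,0]],[0,[0,-0.8,0],[0,0,0]],[0,[0,-1.2,0],[0,0,0]],[0,[0,-1.6,0],[0,0,0]],[0,[0,-2,0],[0,0,0]],[0,[0,-2,0],[0,0,0]],[0,[0,-2,0],[0,0,0]],[0,[0,-2,0],[0,0,0]],[0,[0,-2,0],[0,0,0]],[0,[0,-2,0],[0,0,0]]])

```text
t: 12.83
ee_pos: [570.7, -40.8, 335.1]
tcp_rot: [-3.141, 0.0, 0.031]
wrist_force: [-0.3, -0.4, -3.1]
width: 26.0
grip_force: 55.0
```

Emit:
send_rows(increments=[[0,[0,-2,0],[0,0,0]],[0,[0,-2,0],[0,0,0]],[0,[0,-2,0],[0,0,0]],[0,[0,-2,0],[0,0,0]],[0,[0,-2,0],[0,0,0]],[0,[0,-2,0],[0,0,0]],[0,[0,-2,0],[0,0,0]],[0,[0,-2,0],[0,0,0]],[0,[0,-2,0],[0,0,0]],[0,[0,-2,0],[0,0,0]]])

```text
t: 13.67
ee_pos: [564.2, 159.0, 335.1]
tcp_rot: [-3.141, 0.0, 0.031]
wrist_force: [0.5, 0.1, -3.7]
width: 26.5
grip_force: 55.0
```

Emit:
send_rows(increments=[[0,[0,-2,0],[0,0,0]],[0,[0,-2,0],[0,0,0]],[0,[0,-1.6,0],[0,0,0]],[0,[0,-1.2,0],[0,0,0]],[0,[0,-0.9,0],[0,0,0]],[0,[0,-0.5,0],[0,0,0]],[0,[0,-0.3,0],[0,0,0]],[0,[0,0,0],[0,0,0]],[0,[0,0,0],[0,0,0]]])

```text
t: 14.42
ee_pos: [562.9, 241.1, 335.2]
tcp_rot: [3.141, 0.0, 0.029]
wrist_force: [0.4, 0.1, -3.1]
width: 26.0
grip_force: 55.0
```

Run:
```python
from h import *
go(560,261,221,.03)
locate("coaster",(561,261),120,True,("scene",))
c=env.read_camera("scene")
im=c["color"][200:360,300:440];cv2.imwrite("pics/c1.png",cv2.resize(im,None,fx=4,fy=3.75,interpolation=2))
```

```text
t 14.42 tcp [562.9 241.1 335.2] rot [3.141 0.    0.029] F [ 0.4  0.1 -3.1] w 26.0 shift cm [-0.23 -2.   11.42] turnz -0.001
coaster [562.417, 261.318, -0.267, 0.056] each [[562.42, 261.32, -0.27, 0.06]]
```

View pics/c1.png

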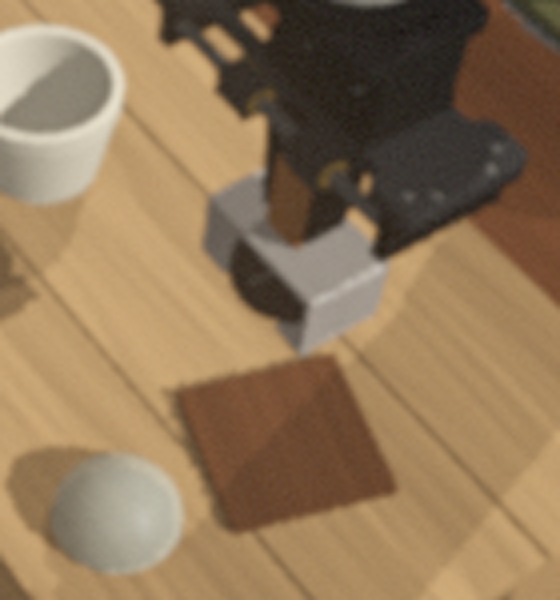

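Still level (knob visible at 265,275), and the coaster is confirmed at (562, 261). I'm moving the last 2 cm, then lowering.

Emit:
send_rows(increments=[[0,[0,-0.6,0],[0,0,0]],[0,[-0.1,-0.8,0.5],[0,0,0]],[0,[0,-0.6,1],[0,0,0]],[0,[0,0,1.5],[0,0,0]],[0,[0,0,1.8],[0,0,0]],[0,[0,0,1.8],[0,0,0]],[0,[0,0,1.8],[0,0,0]],[0,[0,0,1.3],[0,0,0]],[0,[0,0,0.8],[0,0,0]],[0,[0,0,0.5],[0,0,0]]])

```text
t: 15.4
ee_pos: [560.4, 261.2, 222.7]
tcp_rot: [3.141, 0.003, 0.03]
wrist_force: [-0.1, 0.0, -2.6]
width: 25.9
grip_force: 55.0
```

Emit:
send_rows(increments=[[0,[0,0,0.4],[0,0,0]],[0,[0,0,0.3],[0,0,0]],[0,[0,0,0.2],[0,0,0]],[0,[0,0,0.2],[0,0,0]],[0,[0,0,0.2],[0,0,0]],[0,[0,0,0.2],[0,0,0]],[0,[0,0,0.2],[0,0,0]],[0,[0,0,0],[0,0,0]]])

```text
t: 16.07
ee_pos: [561.0, 261.4, 207.7]
tcp_rot: [3.141, 0.001, 0.03]
wrist_force: [0.0, 0.3, -2.7]
width: 25.7
grip_force: 55.0
```

Emit:
send_rows(increments=[[0,[0,0,0.1],[0,0,0]],[0,[0,0,0.15],[0,0,0]],[0,[0,0,0.15],[0,0,0]],[0,[0,0,0.15],[0,0,0]],[0,[0,0,0.15],[0,0,0]],[0,[0,0,0.15],[0,0,0]],[0,[0,0,0],[0,0,0]],[0,[0,0,0],[0,0,0]],[0,[0,0,0],[0,0,0]]])

```text
t: 16.82
ee_pos: [561.3, 261.5, 199.8]
tcp_rot: [-3.142, -0.0, 0.03]
wrist_force: [-0.0, 0.0, -1.9]
width: 25.8
grip_force: 55.0
```

Run:
```python
from h import *
go(560,261,199,.03)
c=env.read_camera("scene")
im=c["color"][240:370,300:440];cv2.imwrite("pics/c2.png",cv2.resize(im,None,fx=4,fy=4,interpolation=2))
```

```text
t 16.82 tcp [561.3 261.5 199.8] rot [-3.142 -0.     0.03 ] F [-0.   0.  -1.9] w 25.8 shift cm [-0.13  0.05  0.08] turnz -0.0
```

View pics/c2.png

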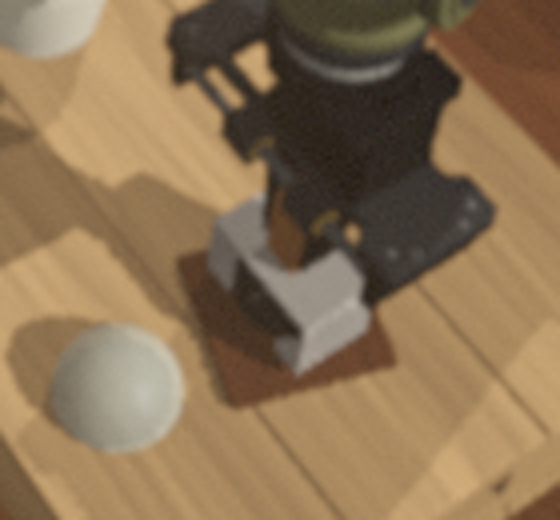

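The knob stands on the coaster inside the stirrup. The wrist force has dropped by the knob's weight, and the feet hang free below the head. I'm sliding the puller out along its own -x, slowly.

Emit:
send_rows(increments=[[0,[0,0,0.1],[0,0,0]],[0,[-0.4,0,0],[0,0,0]],[0,[-0.7,0,0],[0,0,0]],[0,[-0.9,0,0],[0,0,0]],[0,[-0.9,0,0],[0,0,0]],[0,[-0.9,0,0],[0,0,0]],[0,[-0.9,0,0],[0,0,0]],[0,[-0.9,0,0],[0,0,0]],[0,[-0.9,0,0],[0,0,0]],[0,[-0.9,0,0],[0,0,0]]])

```text
t: 17.7
ee_pos: [486.2, 259.3, 198.7]
tcp_rot: [-3.141, -0.0, 0.03]
wrist_force: [0.6, -0.5, -2.4]
width: 25.8
grip_force: 55.0
```

Emit:
send_rows(increments=[[0,[-1.5,0,0],[0,0,0]],[0,[-1.5,0,0],[0,0,0]],[0,[-0.8,0,0],[0,0,0]],[0,[0,0,0],[0,0,0]],[0,[0,0,0],[0,0,0]]])

```text
t: 18.12
ee_pos: [449.3, 258.2, 198.9]
tcp_rot: [-3.141, -0.001, 0.03]
wrist_force: [0.6, -0.0, -1.6]
width: 25.7
grip_force: 55.0
```

Run:
```python
from h import *
go(448,258,183.5,.03)
print([(np.round(at(env.read_camera("scene"),*r["centre"],145)),round(r["confidence"],2)) for r in env.place_of("scene","knob_center")])
locate("coaster",(561,261),120,True,("scene",))
```

```text
t 18.12 tcp [449.3 258.2 198.9] rot [-3.141e+00 -1.000e-03  3.000e-02] F [ 0.6 -0.  -1.6] w 25.7 shift cm [-0.13  0.02  1.54] turnz 0.0
[]
coaster [561.974, 261.702, -0.247, 0.426] each [[561.97, 261.7, -0.25, 0.43]]
```

Sliding clear met no force. I'm lowering the puller onto the bare board and releasing it.

Emit:
send_rows(increments=[[0,[0,0,0.5],[0,0,0]],[0,[0,0,0.4],[0,0,0]],[0,[0,0,0.2],[0,0,0]],[0,[0,0,0.2],[0,0,0]],[0,[0,0,0.15],[0,0,0]],[0,[0,0,0.1],[0,0,0]],[0,[0,0,0],[0,0,0]],[0,[0,0,0],[0,0,0]]])

```text
t: 18.93
ee_pos: [449.3, 258.2, 183.5]
tcp_rot: [3.142, -0.0, 0.03]
wrist_force: [-1.3, 0.1, 0.3]
width: 25.8
grip_force: 55.0
```

Emit:
send_rows(increments=[[0.35,[0,0,0],[0,0,0]],[0.5,[0,0,0],[0,0,0]],[0.8,[0,0,0],[0,0,0]],[1,[0,0,0],[0,0,0]],[1,[0,0,0],[0,0,0]],[1,[0,0,0],[0,0,0]],[1,[0,0,0],[0,0,0]],[1,[0,0,0],[0,0,0]],[1,[0,0,0],[0,0,0]],[1,[0,0,0],[0,0,0]]], squeeze=10)

```text
t: 19.77
ee_pos: [449.3, 258.1, 183.1]
tcp_rot: [3.142, 0.0, 0.03]
wrist_force: [-0.2, -0.2, 0.3]
width: 87.1
grip_force: 0.0
```

Emit:
send_rows(increments=[[1,[0,0,0],[0,0,0]],[1,[0,0,-0.5],[0,0,0]],[1,[0,0,-1.5],[0,0,0]],[1,[0,0,-2.5],[0,0,0]],[1,[0,0,-2.5],[0,0,0]],[1,[0,0,-2.5],[0,0,0]],[1,[0,2,-2.5],[0,0,0]],[1,[0,3,-2.5],[0,0,0]],[1,[0,3,0],[0,0,0]],[1,[0,0,0],[0,0,0]]])

```text
t: 20.6
ee_pos: [452.8, 175.2, 331.4]
tcp_rot: [3.141, -0.005, 0.026]
wrist_force: [0.2, -0.3, -0.0]
width: 95.2
grip_force: 0.0
```

Run:
```python
from h import *
go(448,258,300)
c=env.read_camera("scene");t=env.read_camera("top")
for n,k in(("scene",c),("top",t)):
    print(n,[(np.round(at(k,*r["centre"],145)),round(r["confidence"],2)) for r in env.place_of(n,"knob_center")])
a=cv2.resize(c["color"][220:370,290:430],(520,557),interpolation=2)
b=cv2.resize(t["color"][180:320,190:260],(278,557),interpolation=2);cv2.imwrite("pics/end.png",np.hstack([a,b]))
```

```text
t 20.6 tcp [452.8 175.2 331.4] rot [ 3.141 -0.005  0.026] F [ 0.2 -0.3 -0. ] w 95.2 shift cm [-0.28 -8.29  3.14] turnz None
scene [(array([561., 269., 145.]), 0.81)]
top []
```

View pics/end.png

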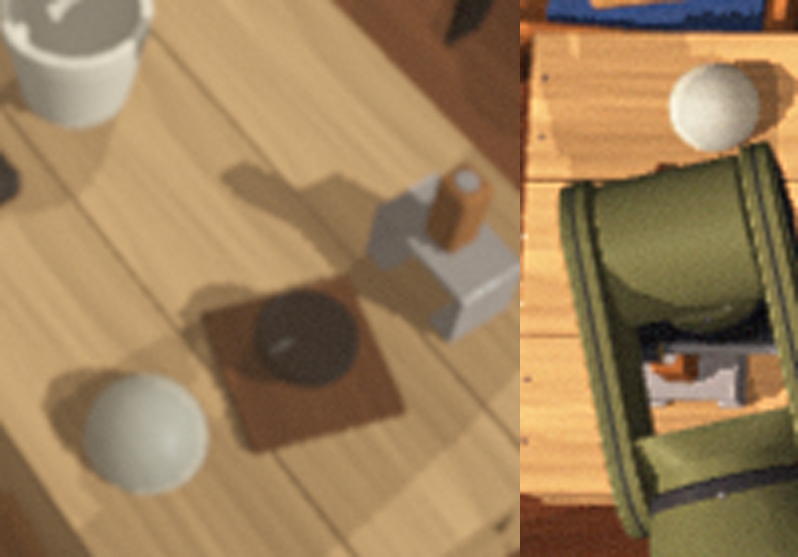

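The last picture shows the knob upright in the middle of the coaster (head at 307,338). The puller stands free on the board at (455,255), clear of everything. I'm handing the job in.

```bash
python3 -c "
from bench import env
print(env.job_done())"
```

```text
the job is handed in; nothing more can be done
None
```

The knob was pulled off with the wooden-grip puller and now stands upright in the middle of the large coaster; the puller stands free on the board, nothing else was touched, and the job was handed in at about 21 s (no verdict was returned).

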